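# Pin the candling magnifier over the lamp

## Robot

A 7-joint arm with a two-finger parallel gripper is mounted at the origin on the work surface. World frame = base frame: x ahead of the robot, y to its left, z up, the work surface at z = 0. Lengths are in m, angles in rad, forces in N, time in s.
With the tool pointing down it reaches from about 0.425 to 0.925 m from the base axis. Payload 6.8 kg.
Tool frame: the origin (TCP) lies at the very end of the fingers, on their centre line; the grasp point (between the pads) lies 19 mm behind it; z points along the fingers, y is the line along which they close (so a half turn about z gives the same grasp; the last joint's range is limited). The gripper opens to 85 mm and grips with 20 to 120 N. Pads are 22 mm wide; open, the fingers measure 114 mm over their backs; the gripper's body (76 mm by 85 mm) begins 54 mm behind the grasp point. The pads swing forward as they close: fully open they stand 13 mm farther back than shut.
Start: joints at [1.107, 0.477, 0.022, 1.555, -0.011, 1.109, -0.083], TCP at [0.235, -0.633, 0.231] pointing down, gripper open.
Joint ranges: [-2.96, 2.96], [-0.34, 2.1], [-1.41, 1.46], [0.24, 2.44], [-1.37, 4.51], [0.17, 1.92], [-2.96, 2.96]. Speed limits (rad/s): [2.39, 2.39, 3.14, 3.14, 3.14, 3.14, 3.14].

## Interface

Orientations are given as a unit quaternion [w, x, y, z].
In Python, from station import bot gives the robot as it stands.
- The arm moves only by the tool jog_arm, never from a script. Its argument "motion" is a list of rows, each a list of 7 numbers: the turn, a rotation vector about the tool's x, y, z in rad, then the shift along the tool's x, y, z in mm, then the finger opening in mm, from 0 to 85.4. A call has 1 to 10 rows; each row is the pose to reach, as a shift and turn from the pose commanded when the call began, along the tool's axes at that moment; what a row does not reach only later rows make up. A row lasts 1/8 s, in which the tool goes at most 62.5 mm and 10.7 degrees, less where a joint would pass 70% of its speed; a pose out of reach is approached as far as the arm can. A call with a gripper value outside its range is refused whole. The fingers move at their own pace and stop on an object; "grip_force" is the grip in N (left out, the last holds). Time passes only in rows, so rows that repeat a pose let the fingers close. It gives the time, the measured TCP pose, the force, the opening and the grip force at its end, in the units of the state.
- bot.get_obs(): the state, without advancing time (a new reading comes with each control period).
- bot.read_camera(name): name is "scene" or "top" or "wrist"; returns a dict with "pixels" (420x560x3 uint8, red, green, blue), "camera_matrix" (3x3 intrinsics, pixels), "distortion" ([k1, k2, p1, p2, k3] as OpenCV has them; the pictures are not rectified), "T" (4x4, takes a point from camera to world coordinates); the wrist camera has in their place "tool_from_camera" (4x4, takes a point from camera to tool coordinates, whose origin is the TCP and whose axes are the flange's). Camera axes: x right, y down, z forward; pixel columns grow to the right and rows downward; lengths in m; the calibration is good to about 2 mm. A picture is of the moment at which its call begins: read the wrist's pose just before it. There is no depth.
- bot.hand_in(): hands the job in; it is judged then, once.
Trained networks look in a picture, given as the dict that the camera call returned (one of the last four; its "shot" number tells which), for a name from the list of things; names that differ only in an ending like _2 or _b are one class to them, and where a whole thing is asked for, a point or a joint stands for the part that bears it (a point fixed in the world has none). Each returns a list of dicts, best first, with "score" (0 to 1); they miss things now and then, are a little off and sometimes report something else, mostly with a low value. They report only what shows in the picture. A call takes as long as a camera call. They do not tell look-alikes from the thing itself.
- bot.spot_in(thing, picture): "xy" ([column, row] in pixels, amid what is visible of it).
- bot.tip_of(thing, picture): "xy" ([column, row] in pixels: a listed point, or the origin of a listed thing).
The state is a dict: "t": time; "q": joint angles; "joint_vel": joint speeds; "joint_torque": joint torques, N m; "eef_pos": TCP position; "tool_rot": TCP orientation; "contact_force": force on the tool from outside, world axes, zero at the start; "torque": the same for the moment, N m; "gripper_width": opening from 0.0 (shut) to 1.0 (fully open); "grasp_force": force on a finger pad.
Only numpy, scipy, OpenCV 4.12 (cv2) and the standard library are available. Lean on these libraries where they do the work, as an engineer would, in place of code of your own. Each camera call takes 0.05 s, during which the arm holds its last target. There are 200 camera calls.

## Task

Slide the magnifier's carriage along its rail all the way to its stop, so that its lens is over the candling lamp and the holes line up. Then take the ball-lock pin from its wooden block with both its side buttons squeezed in, slide it fully home through the lined-up holes, feeling for the hole gently and never forcing the pin (keep it under 35 N), and let go so that the buttons spring out and the balls lock it there. Leave the lamp, egg cups, egg flat and scoop alone.

Things in the scene. Friction and masses are not known exactly. Their poses are not given: they have to be found in the camera images.
- stand: Grey enamel magnifier stand, fixed. Origin on the table; x across the rail, away from the robot; y along the rail to the stop and lamp. Foot plate 10 mm thick, x -85 to 115, y -160 to 115 mm. The mount with rail, tongue and carriage is bolted rigidly on it through slots along x, -10 to +10 mm from the nominal place: this shift is NOT measured, and all parts on the foot shift with it in x.
- stand_hole (a point): NOMINAL mouth of the lined-up holes, at x 0, y 30, z 71 mm of the stand; the true mouth is off by the unmeasured shift of up to 10 mm along the stand's x. The carriage's fork has two level 8 mm steel cheeks (44 mm wide in y, ending 22 mm before the hole), top faces flat at z 71, underside z 45; each has a vertical 16 mm hole. Clear below down to z 16 mm.
- stand_rail (a point): NOMINAL point over the rail (x 70, y 30, z 71 mm of the stand). The carriage's saddle, 44 mm wide in x and 130 mm in y, top z 71, runs there. On it, at x 70: a round push post, 18 mm thick, z 71 to 115, 50 mm to -y of the fork hole; a 16 mm column to z 230, 50 mm to +y of the fork hole, carrying the 110 mm lens further to +y at z 225 mm.
- carriage (a joint): Place of the carriage on the rail in m: 0 at its -y end, 0.100 at the rigid stop; grows to the stand's +y. Fork hole at stand y = -70 mm + this value. A fixed steel tongue with the same 16 mm hole at y 30 mm lies between the cheeks at the stop, hidden by the upper cheek; short of the stop it blocks the hole. Friction about 2.5 N; it stays where it is left.
- pin: Steel ball-lock pin, about 145 g, upright in its block. Origin: nose centre (lowest point), z up the shank. Shank 14 mm thick, 44 mm from nose to the underside of a 28 mm collar 5 mm thick; nose bevelled 1.5 mm. Two balls near the nose stick out 3.5 mm at its +y and -y while the buttons are free (no entry). Home: collar on the upper cheek, nose at z 27 mm, balls below the lowest cheek, 3 mm play.
- pin_grip (a point): Centre of the pin's head, 64 mm above the nose, midway between the two steel button plates on the pin's +y and -y sides (each 18 mm wide, 24 mm high). 39 mm over both plates when free, 30 mm when both are squeezed fully in. The black head between is 22 mm in x, 26 mm in y, its top 80 mm above the nose. Axes as the pin's.
- button_a (a joint): Travel of the pin's +y button in m: 0 free (ball out), 0.0045 fully in (ball drawn in). Spring: 2 N to start, 5.3 N fully in.
- button_b (a joint): The same for the pin's -y button.
- holder: Fixed pale wooden block 70 x 70 x 55 mm, origin under its centre, with a vertical 24 mm hole in the middle in which the pin stands, its collar resting on the block's top (z = 55 mm).
- lamp: Squat black steel candling lamp, diameter 124 mm, 90 mm high, origin under its centre; fixed. Leave alone.
- cup0: Pale brown ceramic egg cup, loose, diameter 48 mm, 50 mm high, origin under its centre. Leave alone.
- cup1: A second egg cup like the first. Leave alone.
- flat: White plastic egg flat with eggs, 200 x 150 mm, 72 mm high, fixed, origin under its centre. Leave alone.
- scoop: Small galvanised tin scoop, pan 90 x 60 x 30 mm, its handle to its -x, fixed. Leave alone.
Not all that is in view belongs to the job. Of the things like the pin, leave any that is orange; of the rest the larger one is meant. Leave any yellow look-alike of the holder alone.

How it is judged:
By the outcome, as a careful person would: the job done as asked, in the order asked, and still so for the second after the job is handed in, with the robot touching nothing.
It also fails if it takes over 67 s, if anything falls off the work surface, if the arm or the gripper's body presses on something with over 40 N, if the wrist force passes 120 N, or if a joint passes its speed limit or range.

## Working session

There is one attempt and no reset: what is moved stays moved. The work goes in short steps, Python scripts to look and compute and a tool call to move; the robot and the scene stay as the last step left them, time stands still between calls to the robot, and variables do not carry over. Pictures are saved under pics/ and viewed, at most 10 in all, crops included, and the job is handed in when it is done.

Besides the shell and the picture viewer there is one more tool, called by a JSON object that holds its "name" and its "arguments". jog_arm: Moves the arm, as the interface text tells. Its arguments: {"type":"object","properties":{"motion":{"type":"array"},"grip_force":{"type":"number"}},"required":["motion"]}

```bash
mkdir -p pics; ls; cat > h.py <<'E'
from station import bot
import numpy as np, cv2
from scipy.spatial.transform import Rotation as R
def Tcam(p,o=None):
    if "T" in p: return np.array(p["T"])
    o=o or bot.get_obs(); q=o["tool_rot"]
    T=np.eye(4); T[:3,:3]=R.from_quat([q[1],q[2],q[3],q[0]]).as_matrix(); T[:3,3]=o["eef_pos"]
    return T@np.array(p["tool_from_camera"])
def ray(p,xy,T):
    u=cv2.undistortPoints(np.array([[xy]],float),np.array(p["camera_matrix"]),np.array(p["distortion"]))[0,0]
    return T[:3,3],T[:3,:3]@np.array([u[0],u[1],1])
def atz(p,xy,T,z):
    c,d=ray(p,xy,T); return c+d*(z-c[2])/d[2]
def proj(p,X,T):
    Ti=np.linalg.inv(T); return cv2.projectPoints(np.array(X,float).reshape(-1,1,3),cv2.Rodrigues(Ti[:3,:3])[0],Ti[:3,3],np.array(p["camera_matrix"]),np.array(p["distortion"]))[0][:,0]
def save(p,n): cv2.imwrite(f"pics/{n}.png",np.array(p["pixels"])[:,:,::-1])
E
python3 - <<'E'
from h import *
o=bot.get_obs(); print(o["t"],o["eef_pos"],o["tool_rot"],o["contact_force"],o["gripper_width"])
ims=[]
for n in ["top","scene"]:
    p=bot.read_camera(n); save(p,n+"0"); T=Tcam(p); print(n,T[:3,3].round(3))
    for th,z in [("stand",0),("stand_hole",.071),("stand_rail",.071),("carriage",.071),("pin",.011),("pin_grip",.075),("holder",0),("lamp",0),("cup0",0),("flat",0),("scoop",0)]:
        for f in ("tip_of","spot_in"):
            if f=="spot_in" and th not in("pin","carriage"): continue
            try:
                for r in getattr(bot,f)(th,p)[:3]: print(th,f,np.round(r["xy"],1),round(r["score"],2),atz(p,r["xy"],T,z)[:2].round(4))
            except Exception as e: print(th,f,e)
E
```

```text
pics
0.0 [ 0.23490955 -0.63218978  0.23035567] [-8.60957448e-04  9.84217001e-01  1.76963552e-01 -2.35193962e-04] [ 0.61099256 -0.96660635 -0.97352817] 1.0050940696214596
top [ 4.830e-01 -1.000e-03  1.301e+00]
stand tip_of [233.6 198.6] 0.95 [0.5987 0.1509]
stand_hole tip_of [219.3 191.7] 0.7 [0.6095 0.1802]
stand_rail tip_of [224.9 169.4] 0.71 [0.6679 0.1674]
stand_rail tip_of [144.9 254.5] 0.38 [0.4429 0.3657]
carriage tip_of it knows: cup, flat, holder, lamp, pin, pin_grip, scoop, stand, stand_hole, stand_rail
carriage spot_in [198.2 163. ] 0.8 [0.6829 0.2372]
pin tip_of [388.  239.4] 0.57 [ 0.4973 -0.2698]
pin tip_of [357.5 236. ] 0.56 [ 0.5044 -0.188 ]
pin tip_of [390.6 274.9] 0.51 [ 0.4026 -0.2777]
pin spot_in [397.6 237.6] 0.69 [ 0.5028 -0.2953]
pin spot_in [360.  238.7] 0.56 [ 0.4973 -0.1948]
pin spot_in [393.8 274.6] 0.45 [ 0.4036 -0.2862]
pin_grip tip_of [391.7 238.2] 0.63 [ 0.4999 -0.2658]
pin_grip tip_of [235.7 197.8] 0.62 [0.5943 0.1368]
pin_grip tip_of [389.9 277.7] 0.52 [ 0.3994 -0.2623]
holder tip_of [332.6 211.3] 0.62 [ 0.5703 -0.1207]
holder tip_of [388.1 236.6] 0.6 
[... 987 characters left out ...]
12]
pin spot_in [203.9 240.3] 0.69 [ 0.4717 -0.1749]
pin spot_in [179.7 241. ] 0.57 [ 0.4285 -0.219 ]
pin spot_in [158.9 231.7] 0.54 [ 0.3555 -0.2301]
pin_grip tip_of [205.1 236. ] 0.73 [ 0.53   -0.2165]
pin_grip tip_of [178.6 241.7] 0.62 [ 0.5019 -0.2731]
pin_grip tip_of [156.4 231.3] 0.54 [ 0.4297 -0.2829]
holder tip_of [144.3 294.5] 0.67 [ 0.5163 -0.3912]
holder tip_of [181.5 266.1] 0.64 [ 0.4995 -0.2718]
lamp tip_of [387.  205.1] 0.65 [0.7275 0.3196]
cup0 tip_of [181.8 229.6] 0.77 [ 0.3792 -0.1736]
cup0 tip_of [281.4 181.4] 0.73 [0.4012 0.2152]
cup0 tip_of [179.8 267.2] 0.35 [ 0.4998 -0.2772]
flat tip_of [245.1 314.6] 0.81 [ 0.7249 -0.2831]
scoop tip_of [327.6 165.6] 0.91 [0.4444 0.4109]
```

```bash
python3 - <<'E'
import cv2
a=cv2.imread("pics/top0.png");cv2.imwrite("pics/t.png",cv2.resize(a[90:330,100:480],None,fx=2.1,fy=2.1,interpolation=cv2.INTER_CUBIC))
a=cv2.imread("pics/scene0.png");cv2.imwrite("pics/s.png",cv2.resize(a[90:330,120:440],None,fx=2.4,fy=2.4,interpolation=cv2.INTER_CUBIC))
E
```

```text
(no output)
```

View pics/t.png

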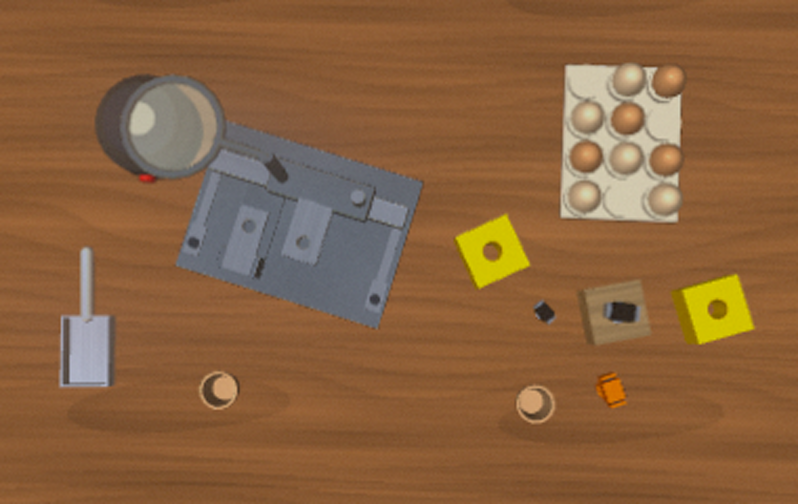

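View pics/s.png

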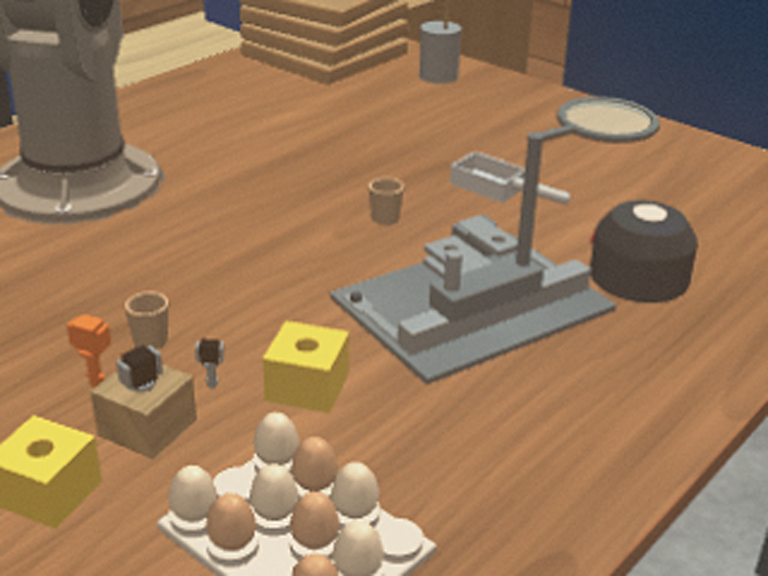

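The views show the stand: fork hole at about (244,204) in top, tongue hole at (218,198), post top at (270,184). The carriage is roughly 70 mm short of its stop. The wanted pin is the grey/black one in the wooden block, at about (396,238) in top. The yellow blocks, the small pin and the orange pin are decoys.

```bash
cat >> h.py <<'E'
def tri(ps):  # list of (pic,xy,T)
    A=np.zeros((3,3));b=np.zeros(3)
    for p,xy,T in ps:
        c,d=ray(p,xy,T);d/=np.linalg.norm(d);M=np.eye(3)-np.outer(d,d);A+=M;b+=M@c
    return np.linalg.solve(A,b)
def toolR(o):
    q=o["tool_rot"]; return R.from_quat([q[1],q[2],q[3],q[0]])
def plan(X,yaw): # tool x axis at yaw, pointing down -> rotvec & shift mm in the tool frame
    o=bot.get_obs();r=toolR(o)
    t=R.from_matrix(np.array([[np.cos(yaw),np.sin(yaw),0],[np.sin(yaw),-np.cos(yaw),0],[0,0,-1]]).T)
    print("turn",(r.inv()*t).as_rotvec().round(3),"shift",(r.inv().apply(np.array(X)-o["eef_pos"])*1000).round(1))
E
python3 - <<'E'
from h import *
p=bot.read_camera("top");T=Tcam(p)
c=lambda x,y:(100+x/2.1,90+y/2.1)
fx=lambda n,xy,z:print(n,atz(p,c(*xy),T,z).round(4))
fx("fork",(302,241),.071);fx("tongue",(248,226),.062);fx("post",(358,197),.115)
for k in [(178,265),(380,327),(422,182)]: fx("corner",k,.01)
fx("pin",(622,312),.091)
for k in [(585,293),(643,282),(651,334),(590,345)]: fx("block",k,.055)
plan([.60,0.05,.26],np.deg2rad(0))
E
```

```text
fork [0.5771 0.1157 0.071 ]
tongue [0.5948 0.1842 0.062 ]
post [0.6278 0.0463 0.115 ]
corner [0.5468 0.2806 0.01  ]
corner [0.4731 0.0179 0.01  ]
corner [ 0.6621 -0.032   0.01  ]
pin [ 0.499  -0.2736  0.091 ]
block [ 0.5219 -0.2359  0.055 ]
block [ 0.5373 -0.307   0.055 ]
block [ 0.4733 -0.3174  0.055 ]
block [ 0.4578 -0.2429  0.055 ]
turn [ 0.    -0.     0.356] shift [ 579.8 -512.9  -28.7]
```

{"name": "jog_arm", "arguments": {"motion": [[0,0,-0.94,580,-463,-20,0],[0,0,-0.94,580,-463,-20,0],[0,0,-0.94,580,-463,-20,0],[0,0,-0.94,580,-463,-20,0],[0,0,-0.94,580,-463,-20,0],[0,0,-0.94,580,-463,-20,0],[0,0,-0.94,580,-463,-20,0],[0,0,-0.94,580,-463,-20,0],[0,0,-0.94,580,-463,-20,0],[0,0,-0.94,580,-463,-20,0]]}}

```text
t: 2.6
eef_pos: [0.558, -0.0958, 0.2485]
tool_rot: [0.0, 0.798, 0.603, 0.0]
contact_force: [1.0, -0.5, 0.1]
gripper_width: -0.002
grasp_force: 0.0
```

```bash
python3 - <<'E'
from h import *
plan([.618,.005,.25],np.deg2rad(74.3))
p=bot.read_camera("wrist");save(p,"w1");T=Tcam(p);print(T.round(3))
E
```

```text
turn [ 0.001  0.    -0.002] shift [113.3  30.3  -1.5]
[[ 0.965 -0.25  -0.077  0.582]
 [-0.262 -0.919 -0.294 -0.01 ]
 [ 0.003  0.304 -0.953  0.392]
 [ 0.     0.     0.     1.   ]]
```

View pics/w1.png

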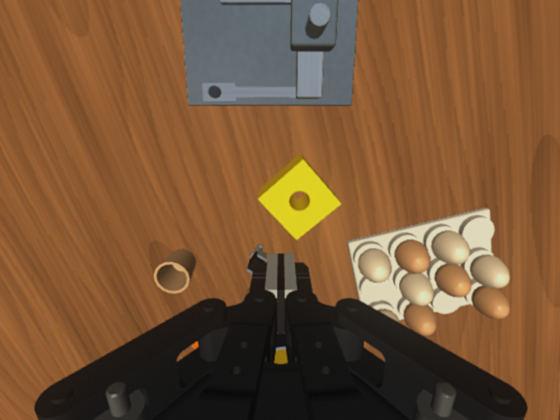

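The wrist view confirms the stand's yaw: the foot edge is level at row 104, and the post is at (320,14). I'll turn so the wrist camera stays clear of the column, then come down behind the post.

{"name": "jog_arm", "arguments": {"motion": [[0,0,0.18,55,15,0,0],[0,0,0.36,113,30,0,0],[0,0,0.54,113,30,20,0],[0,0,0.72,113,30,40,0],[0,0,0.9,113,30,60,0],[0,0,1.08,113,30,80,0],[0,0,1.26,113,30,100,0],[0,0,1.44,113,30,120,0],[0,0,1.57,113,30,145,0],[0,0,1.57,113,30,158,0]]}}

```text
t: 3.9
eef_pos: [0.616, 0.0031, 0.089]
tool_rot: [0.0, 0.991, -0.136, -0.001]
contact_force: [-0.1, 0.2, -0.2]
gripper_width: -0.003
grasp_force: 0.0
```

```bash
python3 - <<'E'
from h import *
o=bot.get_obs();print(o["t"],o["eef_pos"],o["contact_force"],o["torque"])
s=np.deg2rad(-15.7)
plan([.618+.07*.2706,.005+.07*.9627,.09],s)
E
```

```text
3.9 [0.61597475 0.00311879 0.0889665 ] [-0.12136189  0.16458073 -0.23011138] [-0.00299918 -0.04208038 -0.03263879]
turn [0.001 0.001 0.001] shift [  1.5 -72.4  -1.1]
```

{"name": "jog_arm", "arguments": {"motion": [[0,0,0,1,-10,0,0],[0,0,0,1,-20,0,0],[0,0,0,1,-28,0,0],[0,0,0,1,-36,0,0],[0,0,0,1,-44,0,0],[0,0,0,1,-52,0,0],[0,0,0,1,-60,0,0],[0,0,0,1,-68,0,0],[0,0,0,1,-75,0,0],[0,0,0,1,-80,0,0]]}}

```text
t: 5.15
eef_pos: [0.6394, 0.0806, 0.09]
tool_rot: [-0.0, 0.991, -0.137, -0.0]
contact_force: [0.6, -2.1, 1.2]
gripper_width: -0.002
grasp_force: 1.3
```

{"name": "jog_arm", "arguments": {"motion": [[0,0,0,0,-2,0,0],[0,0,0,0,-4,0,0],[0,0,0,0,-5,0,0],[0,0,0,0,-6,0,0],[0,0,0,0,-7,0,0]]}}

```text
t: 5.78
eef_pos: [0.641, 0.0867, 0.09]
tool_rot: [0.0, 0.991, -0.137, -0.0]
contact_force: [0.0, -2.2, -1.0]
gripper_width: -0.001
grasp_force: 1.3
```

{"name": "jog_arm", "arguments": {"motion": [[0,0,0,0,-2,0,0],[0,0,0,0,-3.5,0,0],[0,0,0,0,-5,0,0],[0,0,0,0,-6,0,0],[0,0,0,0,-6,0,0]]}}

```text
t: 6.4
eef_pos: [0.6428, 0.0928, 0.0901]
tool_rot: [-0.0, 0.991, -0.137, -0.0]
contact_force: [-0.0, -2.0, -0.0]
gripper_width: 0.001
grasp_force: 0.9
```

{"name": "jog_arm", "arguments": {"motion": [[0,0,0,0,-1,0,0],[0,0,0,0,-2,0,0],[0,0,0,0,-3,0,0],[0,0,0,0,-3,0,0]]}}

```text
t: 6.9
eef_pos: [0.6433, 0.0947, 0.0901]
tool_rot: [0.001, 0.991, -0.137, -0.0]
contact_force: [-0.8, -5.2, 0.3]
gripper_width: -0.001
grasp_force: 2.5
```

{"name": "jog_arm", "arguments": {"motion": [[0,0,0,0,-1,0,0],[0,0,0,0,-2,0,0],[0,0,0,0,-2.5,0,0],[0,0,0,0,-2.5,0,0]]}}

```text
t: 7.4
eef_pos: [0.6433, 0.0948, 0.09]
tool_rot: [0.002, 0.99, -0.138, -0.001]
contact_force: [-3.5, -9.0, 3.5]
gripper_width: 0.001
grasp_force: 5.0
```

{"name": "jog_arm", "arguments": {"motion": [[0,0,0,0,15,0,0],[0,0,0,0,25,-20,0],[0,0,0,-10,25,-80,0],[0,0,0,-60,-10,-110,0],[0,0,0,-110,-50,-110,0],[0,0,0,-139,-73,-110,0],[0,0,0,-139,-73,-110,0]]}}

```text
t: 8.28
eef_pos: [0.5281, 0.2107, 0.2022]
tool_rot: [-0.002, 0.991, -0.133, 0.001]
contact_force: [-0.3, -0.4, -0.5]
gripper_width: -0.001
grasp_force: 0.0
```

```bash
python3 - <<'E'
from h import *
o=bot.get_obs();print(o["t"],o["eef_pos"],o["joint_vel"].round(2) if hasattr(o["joint_vel"],"round") else 0)
p=bot.read_camera("wrist");save(p,"w2");T=Tcam(p,o)
for th,z in [("stand_hole",.071),("stand_rail",.071),("stand",0)]:
    for r in bot.tip_of(th,p)[:2]: print(th,np.round(r["xy"],1),round(r["score"],2),atz(p,r["xy"],T,z)[:2].round(4))
print(proj(p,[[.596,.184,.071]],T))
E
```

```text
8.275 [0.52806957 0.21066101 0.20221268] [ 0.05  0.02  0.07 -0.02  0.02  0.    0.03]
stand_hole [292.  109.5] 0.55 [0.6055 0.1791]
stand_rail [292.3  14.7] 0.89 [0.6765 0.1602]
stand [314.7 110.3] 0.82 [0.5983 0.1526]
[[289.31638468 121.89904846]]
```

View pics/w2.png

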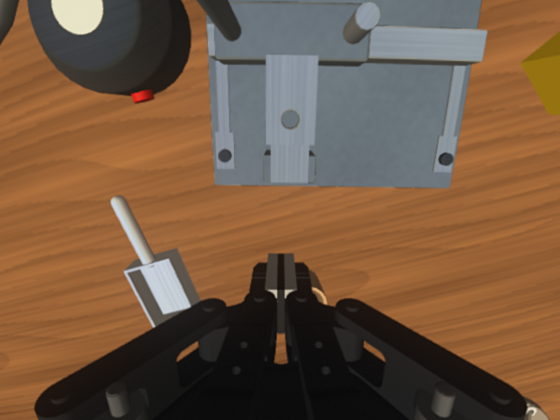

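The fork hole at (290,119) in the wrist view is lined up, with the fork over the tongue. I'll measure it precisely and plan the pin approach.

```bash
python3 - <<'E'
from h import *
o=bot.get_obs()
p=bot.read_camera("wrist");T=Tcam(p,o)
g=cv2.cvtColor(np.array(p["pixels"]),cv2.COLOR_RGB2GRAY)
c=cv2.resize(g[105:135,272:308],None,fx=8,fy=8,interpolation=cv2.INTER_CUBIC)
print(g[107:132,276:304:2])
for th in (110,125,140):
    cs,_=cv2.findContours((c<th).astype(np.uint8),cv2.RETR_EXTERNAL,cv2.CHAIN_APPROX_NONE)
    for k in cs:
        if 3000<cv2.contourArea(k)<40000:
            (x,y),ax,an=cv2.fitEllipse(k); xy=(272+(x+.5)/8-.5,105+(y+.5)/8-.5)
            P=atz(p,xy,T,.071); print(th,xy,np.array(ax)/8,P.round(4),o["eef_pos"])
plan([.43,-.274,.22],np.deg2rad(12))
E
```

```text
[[153 151 150 151 145 149 148 145 147 146 145 147 153 152]
 [153 152 150 151 145 150 148 145 147 147 144 147 153 152]
 [152 152 149 151 145 149 147 146 146 146 144 147 153 151]
 [153 151 150 152 145 149 146 145 145 147 143 148 153 151]
 [153 152 150 151 145 149 147 145 145 146 144 148 153 151]
 [153 151 150 152 147 149 146 145 146 146 143 148 154 151]
 [152 152 151 151 146 151 148 145 146 146 144 148 153 152]
 [153 152 149 147 143 148 146 146 146 145 143 147 152 151]
 [153 147 141 132 132 136 144 146 145 146 143 148 152 150]
 [150 138 126 116 117 117 133 146 146 146 143 148 152 151]
 [143 124 114 112 112 111 120 139 147 147 143 148 153 151]
 [129 113 113 112 113 111 112 126 146 146 143 148 153 151]
 [118 112 113 114 112 114 113 118 146 146 143 148 152 151]
 [112 113 113 113 114 114 112 115 143 146 144 149 154 151]
 [110 113 113 113 113 113 112 113 137 147 142 148 153 151]
 [111 113 114 113 112 111 113 112 128 146 143 148 153 150]
 [111 113 114 113 113 112 113 112 120 148 142 148 153 149]
 [108 112 113 113 112 111 113 113 117 148 142 148 154 150]
 [108 112 113 114 112 112 113 112 118 147 143 148 152 150]
 [105 113 113 114 112 112 113 110 118 147 142 147 153 150]
 [100 113 112 113 113 112 115 110 122 146 144 148 152 150]
 [ 93 113 113 113 113 113 116 110 134 146 143 148 152 150]
 [ 97 109 113 114 112 114 112 103 140 145 143 148 153 151]
 [104  96 112 114 115 111 104 102 143 145 142 148 152 150]
 [121  87 102 111 111 102 103 122 146 145 144 148 152 151]]
110 (282.9250440597534, 124.63296699523926) [16.31068802 17.2986393 ] [0.5982 0.1829 0.071 ] [0.53121289 0.20461784 0.20080751]
125 (282.95068168640137, 124.85405731201172) [18.55280685 19.05938721] [0.598 0.183 0.071] [0.53121289 0.20461784 0.20080751]
140 (283.0221481323242, 124.6532039642334) [19.89634895 20.37722206] [0.5981 0.1829 0.071 ] [0.53121289 0.20461784 0.20080751]
turn [ 0.    -0.001 -0.486] shift [ 33.3 487.9 -19.5]
```

{"name": "jog_arm", "arguments": {"motion": [[0,0,-0.1,10,60,-20,60],[0,0,-0.2,20,122,-20,60],[0,0,-0.3,25,184,-20,60],[0,0,-0.4,30,246,-20,60],[0,0,-0.48,33,308,-20,60],[0,0,-0.48,33,370,-20,60],[0,0,-0.48,33,430,-20,60],[0,0,-0.48,33,475,-20,60],[0,0,-0.48,33,500,-20,60],[0,0,-0.48,33,500,-20,60]]}}

```text
t: 9.78
eef_pos: [0.4252, -0.2875, 0.2201]
tool_rot: [0.0, 0.995, 0.1, -0.0]
contact_force: [-0.4, 0.7, 0.7]
gripper_width: 0.702
grasp_force: 0.0
```

{"name": "jog_arm", "arguments": {"motion": [[0,0,0,0,0,0,60],[0,0,0,0,0,0,60]]}}

```text
t: 10.02
eef_pos: [0.4271, -0.2833, 0.2201]
tool_rot: [-0.0, 0.995, 0.104, 0.0]
contact_force: [0.2, 1.1, -0.4]
gripper_width: 0.703
grasp_force: 0.0
```

```bash
python3 - <<'E'
from h import *
o=bot.get_obs();print(o["t"],o["eef_pos"],o["tool_rot"])
p=bot.read_camera("wrist");T=Tcam(p,o)
for th,z in [("pin_grip",.075),("pin",.011),("holder",0)]:
    for r in bot.tip_of(th,p)[:3]: print(th,np.round(r["xy"],1),round(r["score"],2),atz(p,r["xy"],T,z)[:2].round(4))
u=proj(p,[[.499,-.274,.091]],T)[0];print(u)
a=np.array(p["pixels"])[:,:,::-1]
np.save("w3.npy",a); import pickle; pickle.dump((p,T),open("w3.pkl","wb"))
x,y=np.clip(u.astype(int)-[70,50],0,[420,320]);print(x,y)
cv2.imwrite("pics/w3.png",cv2.resize(a[y:y+100,x:x+140],None,fx=5,fy=5,interpolation=cv2.INTER_CUBIC))
E
```

```text
10.025 [ 0.42711313 -0.28332258  0.22013421] [-2.02543860e-04  9.94615472e-01  1.03634048e-01  7.83407543e-05]
pin_grip [262.3 208.6] 0.85 [ 0.411  -0.2684]
pin_grip [203.1 102.1] 0.65 [ 0.5003 -0.1962]
pin_grip [289.  119.9] 0.63 [ 0.5009 -0.2764]
pin [286.7 119.6] 0.94 [ 0.4998 -0.2758]
pin [209.4 103.7] 0.94 [ 0.4989 -0.1875]
pin [265.3 190.3] 0.83 [ 0.4137 -0.2678]
holder [286.6 119. ] 0.97 [ 0.5003 -0.2758]
holder [164.2  19.8] 0.69 [ 0.5748 -0.1245]
holder [389.6 131.1] 0.67 [ 0.5124 -0.3983]
[286.3570006  121.95222868]
216 71
```

View pics/w3.png

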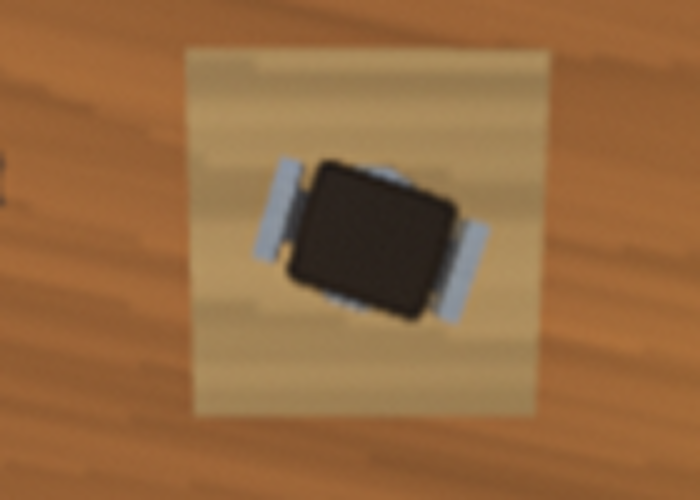

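The wrist crop shows the pin head at about (290,119), and the plate line is turned about 18.6° from the tool's y axis.

```bash
python3 - <<'E'
from h import *
o=bot.get_obs();print(o["eef_pos"])
p=bot.read_camera("wrist");T=Tcam(p,o)
g=cv2.cvtColor(np.array(p["pixels"]),cv2.COLOR_RGB2GRAY)
x,y=proj(p,[[.4995,-.2757,.091]],T)[0].astype(int);c=g[y-25:y+25,x-25:x+25]
cs,_=cv2.findContours((c<75).astype(np.uint8),cv2.RETR_EXTERNAL,cv2.CHAIN_APPROX_NONE)
k=max(cs,key=cv2.contourArea);r=cv2.minAreaRect(k);print(r)
P=atz(p,(r[0][0]+x-25,r[0][1]+y-25),T,.091);print(P)
bx=cv2.boxPoints(r)+[x-25,y-25];W=[atz(p,b,T,.091)[:2] for b in bx]
for i in range(4):
    d=W[(i+1)%4]-W[i];print(np.linalg.norm(d).round(4),np.rad2deg(np.arctan2(d[1],d[0])).round(1))
plan([P[0],P[1],.15],np.deg2rad(-6.6))
E
```

```text
[ 0.42688213 -0.28386726  0.22018076]
((26.950000762939453, 22.149999618530273), (32.88768768310547, 24.981990814208984), 18.434947967529297)
[ 0.502373   -0.27617836  0.091     ]
0.021 -7.7
0.0284 -95.7
0.0212 174.0
0.029 83.9
turn [-0.    -0.     0.322] shift [75.6  7.9 70.2]
```

{"name": "jog_arm", "arguments": {"motion": [[0,0,0.16,40,4,30,60],[0,0,0.322,74,8,60,60],[0,0,0.322,74,8,70,60],[0,0,0.322,74,8,85,60],[0,0,0.322,74,8,85,60],[0,0,0.322,74,8,85,60]]}}

```text
t: 11.02
eef_pos: [0.5003, -0.2778, 0.1359]
tool_rot: [0.0, 0.998, -0.058, 0.0]
contact_force: [-0.3, 0.6, -0.2]
gripper_width: 0.706
grasp_force: 0.0
```

```bash
python3 - <<'E'
from h import *
plan([.501,-.276,.060],np.deg2rad(-6.6))
p=bot.read_camera("wrist");save(p,"w4")
E
```

```text
turn [ 0.    -0.001 -0.002] shift [ 0.4 -1.9 75.9]
```

View pics/w4.png

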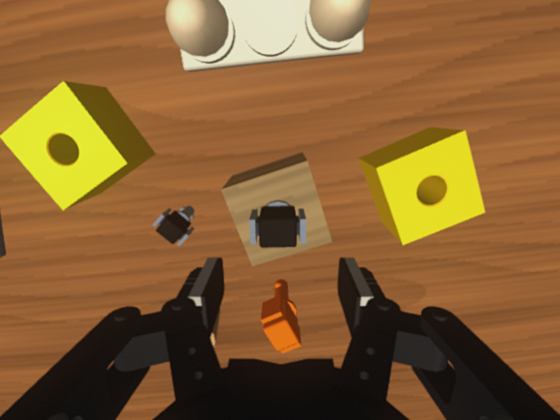

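The plates are level in the view and the pin sits centred between the fingers at (278,225). Descending and gripping.

{"name": "jog_arm", "arguments": {"motion": [[0,0,0,0,-2,25,60],[0,0,0,0,-2,50,60],[0,0,0,0,-2,68,60],[0,0,0,0,-2,76,60],[0,0,0,0,-2,76,60]]}}

```text
t: 11.7
eef_pos: [0.5009, -0.2753, 0.0591]
tool_rot: [-0.0, 0.998, -0.058, -0.0]
contact_force: [2.0, -0.1, -0.2]
gripper_width: 0.704
grasp_force: 0.0
```

{"name": "jog_arm", "arguments": {"motion": [[0,0,0,0,0,0,45],[0,0,0,0,0,0,36],[0,0,0,0,0,0,26],[0,0,0,0,0,0,24],[0,0,0,0,0,0,24]], "grip_force": 40}}

```text
t: 12.32
eef_pos: [0.5017, -0.2758, 0.0609]
tool_rot: [0.0, 0.998, -0.058, 0.001]
contact_force: [-2.3, 0.6, 11.9]
gripper_width: 0.304
grasp_force: 38.8
```

```bash
python3 - <<'E'
from h import *
o=bot.get_obs();print(o["eef_pos"],o["contact_force"],o["torque"],o["gripper_width"])
p=bot.read_camera("wrist");a=np.array(p["pixels"])[:,:,::-1]
cv2.imwrite("pics/w5.png",cv2.resize(a[200:340,200:360],None,fx=4,fy=4,interpolation=cv2.INTER_CUBIC))
E
```

```text
[ 0.50169284 -0.27579529  0.06090794] [-2.30351427  0.5679452  11.8637721 ] [0.24082327 0.59122609 0.08358635] 0.3038931651192504
```

View pics/w5.png

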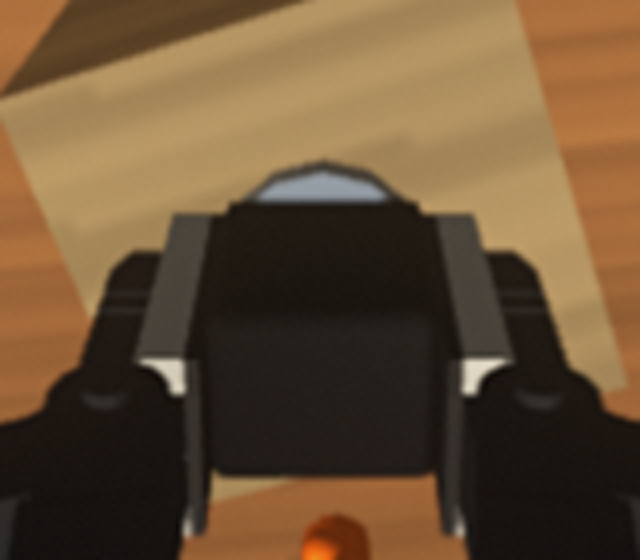

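The head is held squarely, with both pads flat on the plates. Lifting gently.

{"name": "jog_arm", "arguments": {"motion": [[0,0,0,0,0,-3,24],[0,0,0,0,0,-10,24],[0,0,0,0,0,-25,24],[0,0,0,0,0,-45,24],[0,0,0,0,0,-70,24],[0,0,0,0,0,-100,24],[0,0,0,0,0,-120,24],[0,0,0,0,0,-120,24]]}}

```text
t: 13.38
eef_pos: [0.502, -0.2757, 0.1814]
tool_rot: [0.001, 0.998, -0.058, 0.002]
contact_force: [0.2, -0.6, -1.3]
gripper_width: 0.296
grasp_force: 39.5
```

```bash
python3 - <<'E'
from h import *
o=bot.get_obs();print(o["t"],o["eef_pos"],o["contact_force"],o["torque"],o["gripper_width"],o["grasp_force"])
for n in ("scene","wrist"):
    p=bot.read_camera(n);a=np.array(p["pixels"])[:,:,::-1]; T=Tcam(p,o); q=o["eef_pos"]
    N=np.array(q)+[0,0,19e-3-.064-.004]; u=proj(p,[N,q],T);print(n,u)
    for th in("pin","pin_grip"):
        for r in bot.tip_of(th,p)[:2]: print(th,np.round(r["xy"],1),r["score"])
    x,y=np.clip(u[0].astype(int)-60,0,[440,300]);print(x,y)
    cv2.imwrite(f"pics/l_{n}.png",cv2.resize(a[y:y+120,x:x+120],None,fx=3.3,fy=3.3,interpolation=cv2.INTER_CUBIC))
cv2.imwrite("pics/l.png",np.hstack([cv2.imread("pics/l_scene.png"),cv2.imread("pics/l_wrist.png")]))
E
```

```text
13.375 [ 0.50203701 -0.27573834  0.18138918] [ 0.19424689 -0.62644381 -1.2579687 ] [-0.06134379 -0.0274865  -0.00805716] 0.29554557955328187 39.50185351073742
scene [[175.22204482 221.63399238]
 [172.96189791 203.0339023 ]]
pin [162.2 250.2] 0.81
pin [173.4 221.4] 0.66
pin_grip [155.3 232.4] 0.74
pin_grip [180.  266.8] 0.65
115 161
wrist [[279.7265709  234.03234927]
 [279.68441065 268.96223833]]
pin [282.6 231.4] 0.82
pin [204.8 194.6] 0.71
pin_grip [193.1 212.8] 0.73
pin_grip [278.6 280.4] 0.61
219 174
```

View pics/l.png

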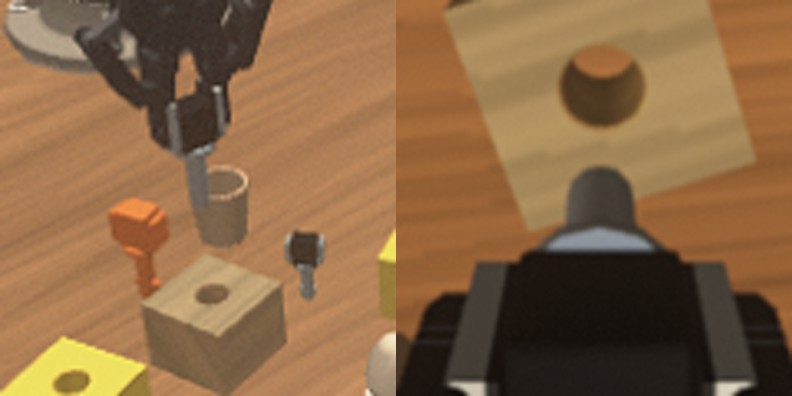

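The scene view shows the pin held upright with its shank clear and its balls drawn in; the nose is at about (281,231) in the wrist view. Next I'll carry it over the hole.

{"name": "jog_arm", "arguments": {"motion": [[0,0,0.05,4,-40,0,24],[0,0,0.12,8,-95,0,24],[0,0,0.2,13,-150,0,24],[0,0,0.28,18,-205,0,24],[0,0,0.36,23,-260,0,24],[0,0,0.44,28,-315,0,24],[0,0,0.52,33,-370,0,24],[0,0,0.58,38,-420,0,24],[0,0,0.58,42,-455,0,24],[0,0,0.58,42,-467,0,24]]}}

```text
t: 14.92
eef_pos: [0.5963, 0.1868, 0.1782]
tool_rot: [-0.0, 0.941, -0.339, -0.001]
contact_force: [-0.5, -0.4, -1.0]
gripper_width: 0.298
grasp_force: 39.6
```

{"name": "jog_arm", "arguments": {"motion": [[0,0,0,0,0,10,24],[0,0,0,0,0,23,24],[0,0,0,0,0,23,24],[0,0,0,0,0,23,24]]}}

```text
t: 15.42
eef_pos: [0.5969, 0.1827, 0.1561]
tool_rot: [0.0, 0.94, -0.342, -0.0]
contact_force: [0.5, -0.2, -1.3]
gripper_width: 0.298
grasp_force: 39.6
```

```bash
python3 - <<'E'
from h import *
o=bot.get_obs();print(o["t"],o["eef_pos"],o["contact_force"],o["torque"])
p=bot.read_camera("wrist");a=np.array(p["pixels"])[:,:,::-1]; T=Tcam(p,o); q=np.array(o["eef_pos"])
print("nose,hole px",proj(p,[q-[0,0,.05],[.598,.183,.071]],T))
cv2.imwrite("pics/w6.png",cv2.resize(a[150:290,210:350],None,fx=4,fy=4,interpolation=cv2.INTER_CUBIC))
E
```

```text
15.425 [0.59686655 0.18269797 0.1560938 ] [ 0.49984676 -0.16427042 -1.26595811] [ 0.08751689 -0.01983831 -0.02004321]
nose,hole px [[280.10955489 233.51910931]
 [278.91472672 216.02688399]]
```

View pics/w6.png

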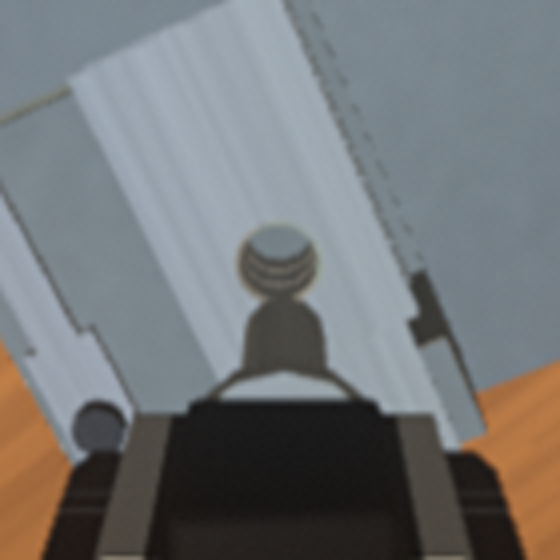

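```bash
python3 - <<'E'
from h import *
o=bot.get_obs();q=np.array(o["eef_pos"])
p=bot.read_camera("wrist"); T=Tcam(p,o); X=toolR(o).as_matrix()
g=cv2.cvtColor(np.array(p["pixels"]),cv2.COLOR_RGB2GRAY)
print(g[200:244:2,266:298:2])
t=np.linspace(0,2*np.pi,72)
for r,z in((5.5e-3,.05),(7e-3,.0485)):
    c=proj(p,[q+X[:,0]*r*np.cos(k)+X[:,1]*r*np.sin(k)-[0,0,z] for k in t],T);print(c.min(0),c.max(0))
# hole rim
k=[np.array([.598,.183,.071])+8e-3*np.array([np.cos(a),np.sin(a),0]) for a in t];c=proj(p,k,T);print("hole",c.min(0),c.max(0))
print(q,proj(p,[q-[0,0,.05],q-[0,0,.05]+X[:,0]*.001,q-[0,0,.049]],T))
E
```

```text
[[167 166 168 163 161 165 162 161 161 162 160 157 163 168 167 167]
 [169 167 167 167 161 164 164 161 161 161 161 158 160 166 168 166]
 [168 168 166 167 164 164 165 161 160 161 162 161 159 163 168 167]
 [168 168 166 166 161 145 136 136 137 149 161 162 159 161 166 167]
 [167 168 166 153 132 124 124 125 126 127 139 158 160 158 163 168]
 [167 169 157 108 126 126 125 125 126 127 123 120 162 158 161 166]
 [166 166 129  86 102 123 127 126 127 122  88 105 156 159 158 163]
 [163 164 112  85  84  86  96 100  95  80  94  96 155 161 158 161]
 [160 163 117  84  84  88  82  84  90  86  85  97 152 161 157 159]
 [161 164 131  86  87  75  77  82  80  74  98  98 156 161 159 157]
 [164 162 153  95  78  88  98 103 103  92  72 122 160 162 160 158]
 [165 161 163 141  99  77  75  78  75  79 126 155 160 159 161 158]
 [166 164 162 166 150 113  85  71  77 113 156 165 160 161 160 160]
 [164 165 161 167 135  74  70  71  72  73  92 158 162 160 161 160]
 [161 166 165 133  76  67  70  71  73  71  68  92 158 159 161 160]
 [159 164 165  95  70  69  70  71  73  72  70  67 129 161 160 161]
 [161 164 160  82  70  68  69  71  72  73  70  69 103 166 159 160]
 [165 161 154  76  70  67  69  72  71  71  71  69  84 163 159 159]
 [166 164 141  73  70  68  69  70  71  70  71  71  80 162 161 159]
 [165 166 132  72  70  68  69  69  71  71  72  70  77 156 161 159]
 [165 170 122  72  68  66  67  67  68  69  68  69  70 154 162 161]
 [165 136  85  65  65  66  77  88  84  71  66  67  64 111 154 162]]
[272.26897238 226.16920786] [288.03907748 240.76823479]
[270.04910564 224.91652798] [290.25744551 243.6079436 ]
hole [269.60362421 206.36829091] [289.35948267 225.03757137]
[0.59704972 0.18307513 0.15640667] [[280.1540689  233.53373584]
 [280.15330268 232.20395606]
 [280.15361134 234.08846473]]
```

{"name": "jog_arm", "arguments": {"motion": [[0,0,0,-0.3,-1.1,8,24],[0,0,0,-0.3,-1.1,18,24],[0,0,0,-0.3,-1.1,26,24],[0,0,0,-0.3,-1.1,32,24],[0,0,0,-0.3,-1.1,34,24],[0,0,0,-0.3,-1.1,36,24],[0,0,0,-0.3,-1.1,37,24],[0,0,0,-0.3,-1.1,38,24],[0,0,0,-0.3,-1.1,39,24],[0,0,0,-0.3,-1.1,39,24]]}}

```text
t: 16.77
eef_pos: [0.5973, 0.1846, 0.1171]
tool_rot: [0.0, 0.94, -0.341, 0.0]
contact_force: [-0.3, -0.3, -2.4]
gripper_width: 0.301
grasp_force: 39.6
```

The nose is 4 mm below the cheek top with almost no force, so it has entered the hole. Going on gently.

{"name": "jog_arm", "arguments": {"motion": [[0,0,0,0,0,1.5,24],[0,0,0,0,0,3,24],[0,0,0,0,0,4.5,24],[0,0,0,0,0,6,24],[0,0,0,0,0,7.5,24],[0,0,0,0,0,9,24],[0,0,0,0,0,10,24]]}}

```text
t: 17.65
eef_pos: [0.5973, 0.1847, 0.107]
tool_rot: [0.0, 0.94, -0.341, 0.0]
contact_force: [0.1, -2.1, -0.9]
gripper_width: 0.299
grasp_force: 39.8
```

{"name": "jog_arm", "arguments": {"motion": [[0,0,0,0.3,0.4,1.5,24],[0,0,0,0.3,0.4,3,24],[0,0,0,0.3,0.4,4.5,24],[0,0,0,0.3,0.4,6,24],[0,0,0,0.3,0.4,7.5,24],[0,0,0,0.3,0.4,9,24],[0,0,0,0.3,0.4,10.5,24],[0,0,0,0.3,0.4,12,24]]}}

```text
t: 18.65
eef_pos: [0.5972, 0.1844, 0.095]
tool_rot: [-0.0, 0.94, -0.341, -0.0]
contact_force: [0.2, -0.1, -0.9]
gripper_width: 0.298
grasp_force: 39.7
```

Nose at z 45 mm; 18 mm to go.

{"name": "jog_arm", "arguments": {"motion": [[0,0,0,0,0,2,24],[0,0,0,0,0,4,24],[0,0,0,0,0,6,24],[0,0,0,0,0,8,24],[0,0,0,0,0,10,24],[0,0,0,0,0,12,24],[0,0,0,0,0,14,24],[0,0,0,0,0,15.5,24],[0,0,0,0,0,16.5,24],[0,0,0,0,0,16.5,24]]}}

```text
t: 19.9
eef_pos: [0.5972, 0.1843, 0.0786]
tool_rot: [0.0, 0.94, -0.341, -0.0]
contact_force: [0.1, 0.5, -2.3]
gripper_width: 0.296
grasp_force: 39.6
```

{"name": "jog_arm", "arguments": {"motion": [[0,0,0,0,0,1,24],[0,0,0,0,0,2,24],[0,0,0,0,0,3,24],[0,0,0,0,0,3.5,24],[0,0,0,0,0,3.5,24]]}}

```text
t: 20.52
eef_pos: [0.5974, 0.1843, 0.077]
tool_rot: [-0.0, 0.94, -0.341, 0.0]
contact_force: [-5.6, -0.9, 12.7]
gripper_width: 0.296
grasp_force: 41.4
```

The collar is seated: TCP z 77 mm as predicted, 12.7 N. Letting go while holding height.

{"name": "jog_arm", "arguments": {"motion": [[0,0,0,0,0,0,30],[0,0,0,0,0,0,36],[0,0,0,0,0,0,42],[0,0,0,0,0,0,50],[0,0,0,0,0,0,62],[0,0,0,0,0,0,62],[0,0,0,0,0,0,62]]}}

```text
t: 21.4
eef_pos: [0.5972, 0.1843, 0.0751]
tool_rot: [0.0, 0.94, -0.341, 0.0]
contact_force: [-0.6, -0.4, -0.6]
gripper_width: 0.728
grasp_force: 0.0
```

{"name": "jog_arm", "arguments": {"motion": [[0,0,0,0,0,-10,62],[0,0,0,0,0,-25,62],[0,0,0,0,0,-45,62],[0,0,0,0,0,-70,62],[0,0,0,-20,0,-95,62],[0,0,0,-40,0,-110,62],[0,0,0,-40,0,-110,62],[0,0,0,-40,0,-110,62],[0,0,0,-40,0,-110,62]]}}

```text
t: 22.52
eef_pos: [0.5665, 0.209, 0.1841]
tool_rot: [0.001, 0.94, -0.342, -0.0]
contact_force: [-0.8, -0.0, 0.3]
gripper_width: 0.73
grasp_force: 0.0
```

```bash
python3 - <<'E'
from h import *
o=bot.get_obs();print(o["t"],o["eef_pos"],o["contact_force"],o["gripper_width"])
a=[]
for n in ("wrist","scene"):
    p=bot.read_camera(n); T=Tcam(p,o)
    x,y=np.clip(proj(p,[[.598,.183,.09]],T)[0].astype(int)-60,0,[440,300])
    a.append(cv2.resize(np.array(p["pixels"])[y:y+120,x:x+120,::-1],None,fx=3.3,fy=3.3,interpolation=cv2.INTER_CUBIC))
cv2.imwrite("pics/f.png",np.hstack(a))
E
```

```text
22.525 [0.56652918 0.20895811 0.184117  ] [-0.79817133 -0.01639123  0.26331922] 0.7295753559107426
```

View pics/f.png

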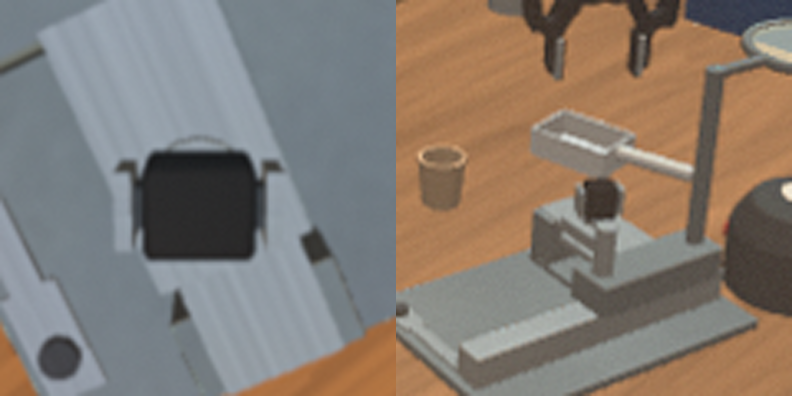

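The pin is seated with its collar on the cheek and both plates sprung out. The arm is clear, so I'm handing in.

```bash
python3 -c "
from station import bot
print(bot.hand_in())"
```

```text
the job is handed in; nothing more can be done
None
```

The carriage is at its stop, and the pin is fully home with both buttons sprung out and the gripper clear. I handed the job in at about 22.6 s. The highest force I read while inserting the pin was 12.7 N.

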